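# Set up a candle on the slotted display stand

### The arm

A 6-joint arm with a two-finger parallel gripper is mounted at the origin on the work surface. World frame = base frame: x ahead of the robot, y to its left, z up, the work surface at z = 0. Lengths are in m, angles in rad, forces in N, time in s.
With the tool pointing down it reaches from about 0.325 to 0.85 m from the base axis. Payload 4.4 kg.
Tool frame: the origin (TCP) lies at the very end of the fingers, on their centre line; the grasp point (between the pads) lies 19 mm behind it; z points along the fingers, y is the line along which they close (so a half turn about z gives the same grasp; the last joint's range is limited). The gripper opens to 94 mm and grips with 3 to 60 N. Pads are 16 mm wide; open, the fingers measure 119 mm over their backs; the gripper's body (75 mm by 177 mm) begins 78 mm behind the grasp point.
Start: joints at [-1.379, 0.207, 1.542, -0, 1.393, -0.15], TCP at [0.193, -0.542, 0.205] pointing down, gripper open.
Joint ranges: [-2.73, 2.73], [-0.86, 2.22], [0.23, 2.46], [-1.11, 4.25], [0.08, 2.63], [-2.82, 2.82]. Speed limits (rad/s): [2.79, 2.79, 3.14, 3.14, 3.14, 3.14].

### API

Orientations are given as [roll, pitch, yaw] about the fixed x, y, z axes, in that order (R = Rz(yaw) Ry(pitch) Rx(roll)).
In Python, from plant import r gives the robot as it stands.
- The arm moves only by the shell command python3 -m jog 'ROWS' [OPENING]. ROWS is JSON, a list that holds one entry, the list of rows, each a list of 4 numbers: the shift along the world's x, y, z in mm, then the turn about the world's z in degrees. A call has 1 to 20 rows; each row is the pose to reach, as a shift and turn from the pose commanded when the call began; what a row does not reach only later rows make up. A row lasts 1/12 s, in which the tool goes at most 41.7 mm and 7.16 degrees, less where a joint would pass 70% of its speed; a pose out of reach is approached as far as the arm can. A call with a gripper value outside its range is refused whole. OPENING is the closure, from 0 (fully open) to 1 (shut), set as the call begins (- or left out, the last holds). The fingers move at their own pace and stop on an object; the grip force is fixed at half the most. Time passes only in rows, so rows that repeat a pose let the fingers close. It gives the time, the measured TCP pose, the force, the opening and the grip force at its end, in the units of the state.
- r.observe(): the state, without advancing time (a new reading comes with each control period).
- r.capture(name): name is "scene" or "top" or "wrist"; returns a dict with "frame" (384x512x3 uint8, red, green, blue), "fx", "fy", "cx", "cy" (pixels), "eye" and "attitude" of the camera in the world; the wrist camera has in their place "hand_eye" (4x4, takes a point from camera to tool coordinates, whose origin is the TCP and whose axes are the flange's). Camera axes: x right, y up, looking along -z (the intrinsics and any distortion apply to the point x, -y, -z); pixel columns grow to the right and rows downward; lengths in m; the calibration is good to about 2 mm. A picture is of the moment at which its call begins: read the wrist's pose just before it. There is no depth.
- r.close_job(): hands the job in; it is judged then, once.
The state is a dict: "clock": time; "joint_pos": joint angles; "qvel": joint speeds; "joint_efforts": joint torques, N m; "tool_pos": TCP position; "orientation": TCP orientation; "wrist_force": force on the tool from outside, world axes, zero at the start; "wrist_torque": the same for the moment, N m; "finger_gap": finger opening in m; "grasp_force": force on a finger pad.
Only numpy, scipy, OpenCV 4.12 (cv2) and the standard library are available. Lean on these libraries where they do the work, as an engineer would, in place of code of your own. Each camera call takes 0.05 s, during which the arm holds its last target. There are 200 camera calls.

### The job

Hang the black candle bracket on the display stand: press its two hook tabs into the top pair of slots and then down until they are fully engaged, and let go. Then stand the round pillar candle upright in the bracket's dish, and finally slide the light dimmer's grip to the long white mark. Leave the other candles where they are.

Things in the scene. Friction and masses are not known exactly. Their poses are not given: they have to be found in the camera images.
- stand: Fixed stand: dark wood slab 150 x 150 x 15 mm with an upright slotted aluminium panel, 94 mm wide, 6 mm thick, top 180 mm above the table. Origin: on the table under the slab's centre, below the panel's front face (panel x = 0 to 6 mm). x points from the front into the panel: the bracket is pressed in along +x. y along the panel's width, z up. Behind it, two posts at y = -42, +42 mm, 10 wide.
- top_slots (a point): On the panel's front face, midway between the two top slots at the height of their lower ends (135 mm above the table); axes as the stand. Three rows of two upright slots, at y = -20 and +20 mm, each 10 mm wide, 26 mm high, right through; lower ends 35, 85 and 135 mm above the table.
- bracket: Loose black steel candle bracket, 0.3 kg, standing on its back plate and the foot under its dish. Origin: at table level below the middle of its arm; x along the arm towards the tabs, z up. Arm: bar 14 mm wide (y), x = -35 to 40, z = 36 to 54 mm; grip it at x = 0. Back plate: x = 40 to 45 mm, 60 mm wide, z = 0 to 70 mm. Hung, it tips forward up to 3 degrees.
- bracket_tabs (a point): At (45, 0, 52) mm of the bracket: rear of the back plate, midway between the tabs, at the necks' underside; meets top_slots when home. Tabs at y = -20, +20 mm, 6 mm wide: neck z = 52 to 60 mm, 9 mm long, then a hook x = 54 to 59, z = 42 to 60 mm. Enter 14 mm above home (4 mm free below and above) until the plate meets the panel, then go down 14 mm.
- bracket_dish (a point): Centre of the upper floor of the bracket's dish, at (-75, 0, 54) mm of the bracket's frame. Dish: round, 72 mm inner diameter at the floor, outer diameter 90 mm, rim 10 mm above the floor.
- candle: Loose round ivory pillar candle, 52 mm diameter, 90 mm high, about 0.17 kg, standing; the only plain round pillar loose on the counter. Origin: centre of its underside, z up.
- square_candle: Bystander: loose square ivory pillar candle 50 x 50 x 90 mm, origin under its centre.
- jar_candle: Bystander: loose round amber jar candle with a steel cover, 74 mm diameter, 67 mm high, origin under its centre.
- ball_candle: Bystander: loose ivory ball candle with a flat foot, 62 mm diameter, 56 mm high, origin under its centre.
- heart_candle: Bystander: loose red heart-shaped candle about 56 mm wide, 36 mm deep, 63 mm high, origin under its centre.
- tealight: Bystander: loose tealight 38 mm diameter, 16 mm high, origin under its centre.
- dimmer (a joint): Position of the dimmer's grip along its track, 0 to 0.12 m, growing along the dimmer's +y axis. 0.085 puts the grip's middle level with the long white mark. Slides with about 1.5 N of friction and stays where it is left.
- dimmer_top (a point): Centre of the top of the dimmer's black grip, 54 mm above the table; grip 28 mm across the track (x), 20 mm along it (y), 40 mm high. Axes: those of the fixed grey housing, y along the track. Housing 170 mm along y, 14 mm high; the black scale with short grey ticks lies on its +x side.
- dimmer_mark (a point): Centre of the long white mark on the dimmer's scale, 35 mm beside the track's centre line (+x side), 15 mm above the table; same axes as the dimmer.
Mind the look-alikes: they are no part of the job. What is shaped like the part that bears dimmer but red or yellow is not meant.

How it is judged:
By the outcome, as a careful person would: the job done as asked, in the order asked, and still so for the second after the job is handed in, with the robot touching nothing.
It also fails if it takes over 69 s, if anything falls off the work surface, if the arm or the gripper's body presses on something with over 40 N, if the wrist force passes 120 N, or if a joint passes its speed limit or range.

## Working session

There is one attempt and no reset: what is moved stays moved. The work goes in short steps, Python scripts to look and compute and a shell command to move; the robot and the scene stay as the last step left them, time stands still between calls to the robot, and variables do not carry over. Pictures are saved under pics/ and viewed, at most 10 in all, crops included, and the job is handed in when it is done.

```bash
mkdir -p pics; ls; python3 - <<'E'
from plant import r
import cv2,pickle
o=r.observe(); print(o)
for n in("scene","top"):
    c=r.capture(n); cv2.imwrite(f"pics/{n}0.png",c["frame"][:,:,::-1]); pickle.dump(c,open(f"pics/{n}0.pkl","wb"))
    print({k:v for k,v in c.items() if k!="frame"})
E
```

```text
pics
{'clock': 0.0, 'joint_pos': array([-1.37850694e+00,  2.07419186e-01,  1.54290586e+00, -1.74266012e-06,
        1.39350603e+00, -1.50516504e-01]), 'qvel': array([-9.86683023e-05,  1.57620988e-04,  4.90631701e-04,  4.54560680e-04,
        3.22534363e-04,  1.58579463e-03]), 'joint_efforts': array([ 1.07497799e-03, -3.70878375e+01, -2.81418496e+01,  7.00314296e-02,
        3.58981371e-02, -1.76851786e-04]), 'tool_pos': array([ 0.19310241, -0.54076622,  0.20431409]), 'orientation': array([-3.13937928e+00, -3.33953062e-04,  3.42805832e-01]), 'wrist_force': array([ 0.21492739, -0.11478918,  0.10589139]), 'wrist_torque': array([0.02959242, 0.00366549, 0.01546047]), 'grasp_force': 0.0, 'finger_gap': 0.09432012133155206}
{'fx': 403.3713731249077, 'fy': 403.3713731249077, 'cx': 263.4780601357525, 'cy': 189.25069723991788, 'eye': array([1.02132703, 0.26260202, 0.84641816]), 'attitude': array([7.21737033e-01, 1.93589938e-03, 2.03011989e+00])}
{'fx': 489.8025073338486, 'fy': 489.8025073338486, 'cx': 252.9873921329183, 'cy': 189.47526260073374, 'eye': array([ 0.22871758, -0.0397163 ,  1.50235878]), 'attitude': array([ 0.14012385, -0.00668087, -1.58869696])}
```

View pics/scene0.png

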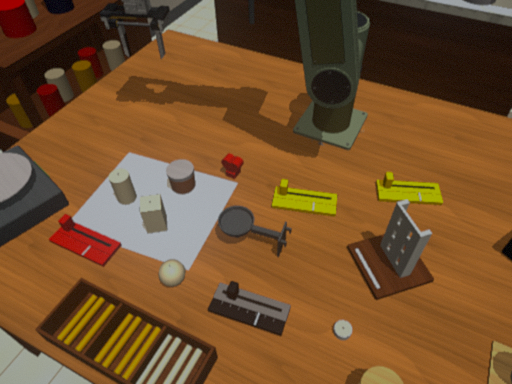

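```bash
python3 -c "
import cv2;a=cv2.imread('pics/top0.png');cv2.imwrite('pics/top0b.png',cv2.resize(a,(800,600),interpolation=cv2.INTER_CUBIC))"
```

```text
(no output)
```

View pics/top0b.png

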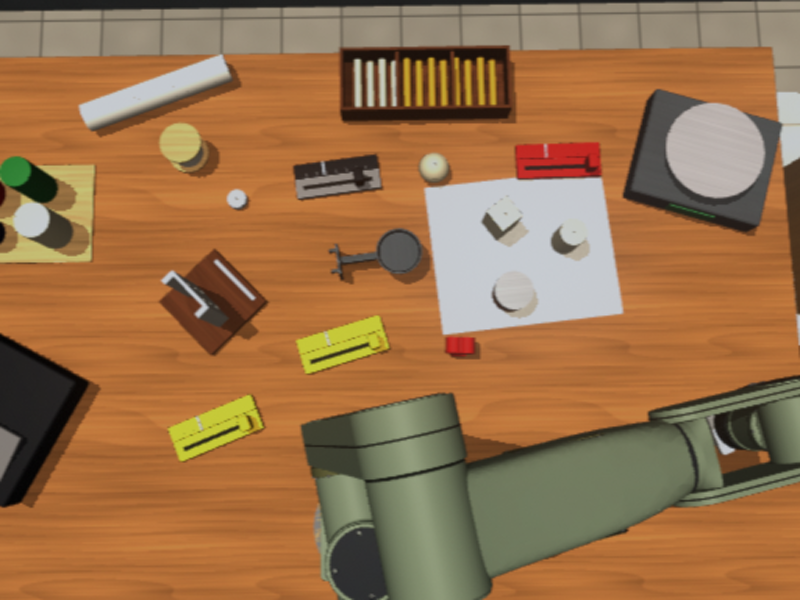

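The scene picture shows three bright dimmers as look-alikes plus the grey one. In the enlarged top view:
- **Bracket:** arm at (365,258), dish at (400,251), tabs pointing left.
- **Stand:** slab at (214,302), with its front to the upper right.
- **Dimmer:** grey one with the black grip at (362,176) and the mark at about (323,168). The red and yellow ones are not meant.
- **Candle options:** round pillar at (572,235), square at (505,213), jar at (515,290), and a wide yellowish thing at (183,147), which is about 90 mm across and so too big.

The pillar at (572,235) fits because it is about 52 mm across and plain round.

```bash
cat > h.py <<'E'
import numpy as np,cv2,pickle
from scipy.spatial.transform import Rotation as R
def cam(c,o=None):
    if "eye" in c: return np.array(c["eye"]),R.from_euler("xyz",c["attitude"]).as_matrix()
    T=np.eye(4);T[:3,:3]=R.from_euler("xyz",o["orientation"]).as_matrix();T[:3,3]=o["tool_pos"]
    T=T@np.array(c["hand_eye"]);return T[:3,3],T[:3,:3]
def pix2w(c,uv,z,o=None):
    e,A=cam(c,o);u,v=uv
    if "dist" in c: u,v=cv2.undistortPoints(np.array([[[u,v]]],float),K(c),np.array(c["dist"]),P=K(c))[0,0]
    d=A@np.array([(u-c["cx"])/c["fx"],-(v-c["cy"])/c["fy"],-1]);return (e+d*(z-e[2])/d[2])
def K(c): return np.array([[c["fx"],0,c["cx"]],[0,c["fy"],c["cy"]],[0,0,1]])
def w2pix(c,P,o=None):
    e,A=cam(c,o);p=A.T@(np.array(P)-e);return np.array([c["cx"]+c["fx"]*p[0]/-p[2],c["cy"]+c["fy"]*p[1]/p[2]])
E
python3 - <<'E'
from h import *
from plant import r
t=pickle.load(open("pics/top0.pkl","rb"));s=pickle.load(open("pics/scene0.pkl","rb"))
T=lambda u,v,z:(pix2w(t,(u*.64,v*.64),z)*1000).round(0)[:2]
S=lambda u,v,z:(pix2w(s,(u,v),z)*1000).round(0)[:2]
print("base",S(332,122,0))
print("dish",T(400,251,.06),S(237,220,.06))
print("backplate",T(338,262,.07),S(283,238,.05))
for p in((216,250),(267,300),(213,354),(161,302)):print("slab",T(*p,.015))
for p in((348,250),(383,298),(432,269)):print("slabS",S(*p,.015))
print("candle",T(572,231,.09),S(121,174,.09),"dimgrip",T(361,175,.054),S(233,286,.054),"mark",T(323,169,.015),S(256,320,.015))
print("dim corners",[T(*p,.014) for p in((293,163),(378,154),(382,187),(297,199))])
c=r.capture("wrist");print({k:v for k,v in c.items() if k!="frame"})
E
```

```text
base [-8.  2.]
dish [519. -64.] [519. -59.]
backplate [498.  55.] [512.  61.]
slab [536. 299.]
slab [435. 198.]
slab [331. 302.]
slab [434. 405.]
slabS [451. 207.]
slabS [537. 317.]
slabS [415. 400.]
candle [ 546. -389.] [ 541. -388.] dimgrip [673.  10.] [676.  16.] mark [698.  87.] [707.  87.]
dim corners [array([712., 147.]), array([728., -24.]), array([660., -31.]), array([638., 139.])]
{'fx': 278.9743066964494, 'fy': 278.9743066964494, 'cx': 255.50863200634953, 'cy': 185.8184521595675, 'hand_eye': array([[ 4.87014058e-04,  9.58026095e-01,  2.86680597e-01,
         8.40070531e-02],
       [ 9.99999777e-01, -3.35276310e-04, -5.78380596e-04,
         1.40832002e-03],
       [-4.57986491e-04,  2.86680815e-01, -9.58026044e-01,
        -1.78838117e-01],
       [ 0.00000000e+00,  0.00000000e+00,  0.00000000e+00,
         1.00000000e+00]])}
```

```bash
python3 -m jog '[[[313,552,45,80],[313,552,45,80],[313,552,45,80],[313,552,45,80],[313,552,45,80],[313,552,45,80],[313,552,45,80],[313,552,45,80],[313,552,45,80],[313,552,45,80],[313,552,45,80],[313,552,45,80],[313,552,45,80],[313,552,45,80],[313,552,45,80],[313,552,45,80],[313,552,45,80],[313,552,45,80]]]' 0
python3 - <<'E'
from h import *
from plant import r
o=r.observe();c=r.capture("wrist");print(o["tool_pos"],o["orientation"],o["clock"])
pickle.dump((o,c),open("pics/w1.pkl","wb"));cv2.imwrite("pics/w1.png",cv2.resize(c["frame"][:,:,::-1],(800,600),interpolation=cv2.INTER_CUBIC))
E
```

```text
clock: 1.65
tool_pos: [0.5057, 0.0103, 0.2499]
orientation: [-3.14, 0.001, 1.741]
wrist_force: [-0.9, -0.1, 0.0]
finger_gap: 0.0942
grasp_force: 0.0
[0.50572425 0.01032877 0.24987423] [-3.13983177e+00  5.13913300e-04  1.74052769e+00] 1.65
```

View pics/w1.png

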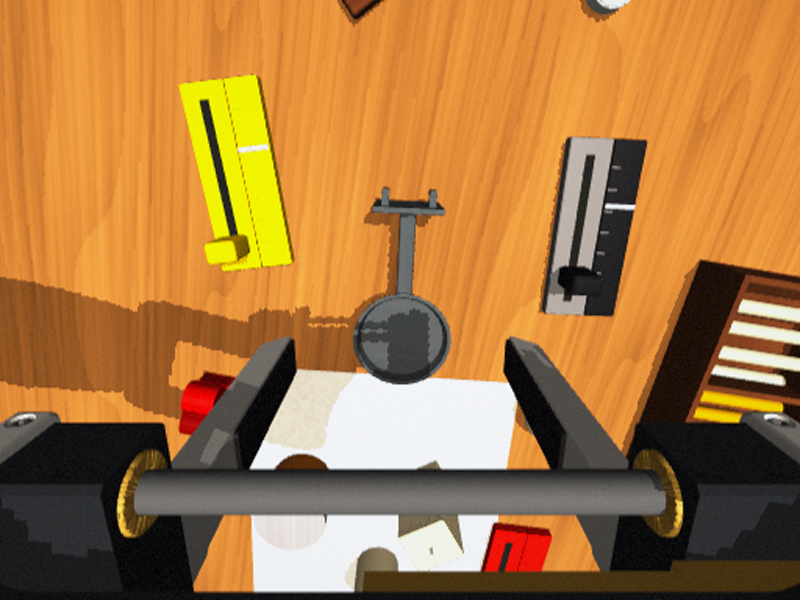

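The wrist view shows the bracket with its dish at (402,338), arm at (405,255) and plate top edge (373,207)–(444,210), tabs at the top. The grey dimmer is on the right, with its grip at (577,275) and its mark at (620,207).

```bash
python3 - <<'E'
from h import *
o,c=pickle.load(open("pics/w1.pkl","rb"))
W=lambda u,v,z:(pix2w(c,(u*.64,v*.64),z,o)*1000).round(1)[:2]
d=W(402,337,.064);a=W(374,206,.07);b=W(444,209,.07);print("dish rim",d,"plate",a,b,"w",np.hypot(*(a-b)))
m=(a+b)/2;v=m-d;print("dist(117)",np.hypot(*v),"yaw",np.degrees(np.arctan2(v[1],v[0])),"plateyaw",np.degrees(np.arctan2(*(b-a)[::-1]))+90)
print("origin",d+75*v/np.hypot(*v))
print("arm pts",W(407,215,.054),W(405,292,.054))
print("dim corners",[W(*p,.014) for p in((568,137),(646,140),(614,315),(543,313))],"mark",W(620,207,.015),"grip",W(580,275,.054),W(577,282,.054))
E
```

```text
dish rim [520.3 -59.1] plate [477.8  52.6] [534.3  59.9] w 56.96964103801246
dist(117) 116.22686866641465 yaw 97.04247086165189 plateyaw 97.36203215581043
origin [511.10462192  15.33416569]
arm pts [506.1  48.1] [516.3 -19.8]
dim corners [array([638. , 136.4]), array([707.8, 145.8]), array([731.2, -19.9]), array([660., -30.])] mark [702.9  84.7] grip [666.7  22.1] [665.9  15.4]
```

```bash
python3 -m jog '[[[5,5,-35,-2.2],[5,5,-75,-2.2],[5,5,-115,-2.2],[5,5,-155,-2.2],[5,5,-190,-2.2],[5,5,-215,-2.2],[5,5,-224,-2.2],[5,5,-224,-2.2],[5,5,-224,-2.2]]]' 0
python3 -m jog '[[[0,0,0,0],[0,0,0,0],[0,0,0,0],[0,0,0,0],[0,0,0,0],[0,0,0,0],[0,0,0,0],[0,0,0,0],[0,0,0,0],[0,0,0,0],[0,0,0,0],[0,0,0,0]]]' 1
```

```text
clock: 2.45
tool_pos: [0.5116, 0.0141, 0.0272]
orientation: [3.141, 0.0, 1.699]
wrist_force: [1.0, -0.7, -0.5]
finger_gap: 0.0939
grasp_force: 0.0
clock: 3.45
tool_pos: [0.5112, 0.0155, 0.0264]
orientation: [-3.141, -0.0, 1.701]
wrist_force: [0.3, -0.5, -0.6]
finger_gap: 0.0174
grasp_force: 0.0
```

```bash
python3 -m jog '[[[0,0,0,0],[0,0,0,0],[0,0,0,0],[0,0,0,0],[0,0,8,0],[0,0,20,0],[0,0,45,0],[0,0,75,0],[0,0,100,0],[4,35,100,6],[6,70,100,12],[8,105,100,18],[10,140,100,24],[11,170,100,30],[11,190,100,35],[11,198,100,37.6],[11,198,100,37.6],[11,198,100,37.6],[11,198,100,37.6]]]' 1
python3 - <<'E'
from h import *
from plant import r
o=r.observe();c=r.capture("wrist");print(o["tool_pos"],o["orientation"],o["clock"])
pickle.dump((o,c),open("pics/w2.pkl","wb"));cv2.imwrite("pics/w2.png",cv2.resize(c["frame"][:,:,::-1],(800,600),interpolation=cv2.INTER_CUBIC))
E
```

```text
clock: 5.03
tool_pos: [0.5219, 0.2127, 0.1262]
orientation: [-3.141, -0.0, 2.355]
wrist_force: [-1.1, 0.0, -2.6]
finger_gap: 0.014
grasp_force: 30.0
[0.52190659 0.21271962 0.12620025] [-3.14062201e+00 -1.88315274e-04  2.35534923e+00] 5.0333
```

View pics/w2.png

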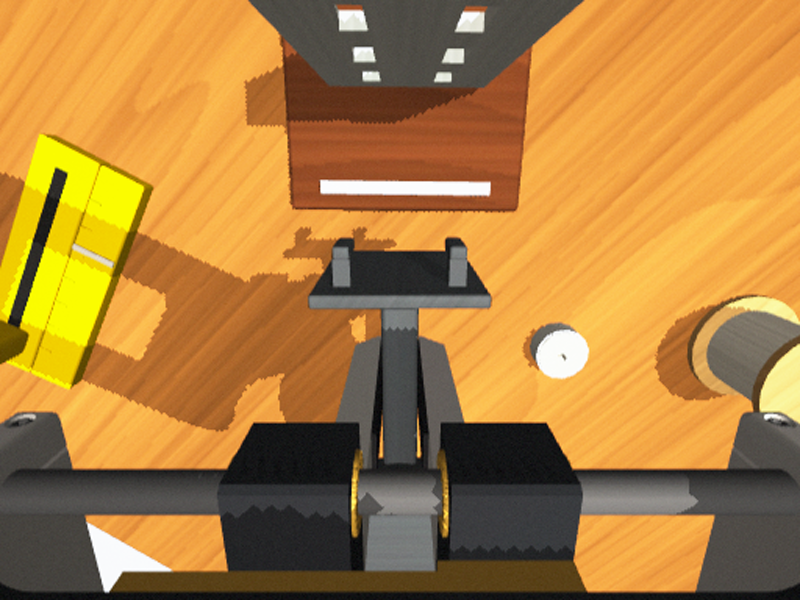

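The bracket is held with its tabs forward, and the plate top edge runs (310,296)–(490,296). The panel is ahead, with top-row slot sills at (353,32) and (471,34) and the slab's front edge at (291,207)–(520,209). Next I'll fit both poses.

```bash
python3 - <<'E'
from h import *
from scipy.optimize import least_squares
o,c=pickle.load(open("pics/w2.pkl","rb"))
def fit(pts,uv,x0,free):
    uv=np.array(uv)*.64;x0=np.array(x0,float)
    def full(p): x=x0.copy();x[free]=p;return x
    def f(p):
        x=full(p);M=R.from_euler("zy",[x[3],x[4]],degrees=True).as_matrix()
        return np.concatenate([w2pix(c,M@(np.array(q)/1000)+x[:3]/1000,o)-u for q,u in zip(pts,uv)])
    s=least_squares(f,x0[free],loss="soft_l1",x_scale=[10]*len(free));x=full(s.x);print(x.round(2));print(f(s.x).reshape(-1,2).round(1).tolist());return x
P=[(0,20,135),(0,-20,135),(0,20,85),(0,-20,85),(0,20,35),(0,-20,35),(-75,75,15),(-75,-75,15),(0,47,15),(0,-47,15)]
U=[(353,32),(471,34),(364.5,63),(452.5,63),(371.5,82),(443,82),(291,207),(520,209),(331,85),(459,87)]
s=fit(P,U,[434,301,0,135,0],[0,1,3])
fit(P,U,[434,301,0,135,0],[0,1,2,3])
B=[(45,30,70),(45,-30,70),(59,20,60),(59,-20,60),(45,20,60),(45,-20,60)]
V=[(310,296),(490,296),(342,248),(456.5,248),(341,287),(457,287)]
for fr in([0,1,2,3],[0,1,2,3,4]): b=fit(B,V,[522,213,100,135,0],fr)
t=o["tool_pos"]*1000
u=np.array([np.cos(np.radians(s[3])),np.sin(np.radians(s[3]))]);n=np.array([-u[1],u[0]])
d=s[:2]-t[:2];print("stand in tool-along u,n",d@u,d@n,"u",u)
E
```

```text
[436.15 303.82   0.   134.63   0.  ]
[[0.6, -0.2], [-0.8, -0.9], [0.3, -0.4], [0.1, 0.0], [0.1, -0.5], [-0.4, -0.2], [0.2, 2.3], [-0.7, 2.0], [-1.1, 1.0], [15.7, 0.4]]
[435.79 304.19  -2.59 134.53   0.  ]
[[1.1, 0.0], [-1.5, -0.6], [0.5, -0.4], [-0.2, 0.0], [0.2, -0.7], [-0.7, -0.3], [0.6, 1.4], [-1.4, 1.3], [-0.7, 0.7], [15.2, 0.3]]
[525.38 208.57  96.97 135.02   0.  ]
[[-0.5, -0.2], [-0.1, -0.3], [-0.3, 0.2], [0.7, 0.1], [1.3, 0.1], [-0.6, 0.1]]
[523.47 208.41  96.06 134.69   1.57]
[[-0.4, 0.0], [-0.0, -0.1], [-0.4, 0.0], [0.7, 0.1], [1.2, -0.0], [-0.8, -0.1]]
stand in tool-along u,n 125.07737373876438 -2.962562223253073 u [-0.70247401  0.71170939]
```

```bash
python3 -m jog '[[[-15,18,-2.5,-0.3],[-30,35,-2.5,-0.3],[-37,43,-2.5,-0.3],[-39.5,45.3,-2.5,-0.3],[-39.5,45.3,-2.5,-0.3],[-39.5,45.3,-2.5,-0.3]]]' 1
python3 - <<'E'
from h import *
from plant import r
o=r.observe();c=r.capture("wrist");print(o["tool_pos"],o["orientation"],o["clock"])
pickle.dump((o,c),open("pics/w3.pkl","wb"));cv2.imwrite("pics/w3.png",cv2.resize(c["frame"][:230,128:384,::-1],(668,600),interpolation=cv2.INTER_CUBIC))
E
```

```text
clock: 5.58
tool_pos: [0.4835, 0.2581, 0.1242]
orientation: [3.141, 0.001, 2.351]
wrist_force: [0.5, -0.6, -2.8]
finger_gap: 0.0137
grasp_force: 30.0
[0.48353792 0.25806847 0.12423374] [3.14104726e+00 1.14060836e-03 2.35118809e+00] 5.5833
```

View pics/w3.png

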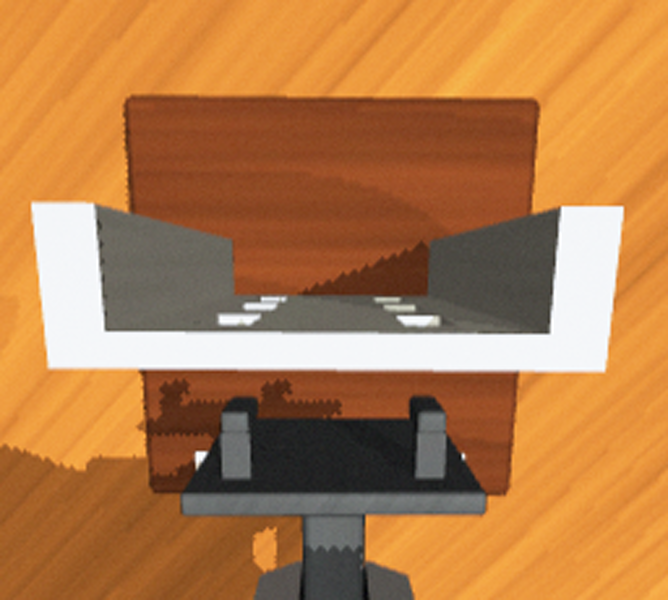

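The panel's top front edge runs (48,370)–(606,372), and the tabs sit just in front of it at (236,430) and (429,430). I'll check the sideways offset.

```bash
python3 - <<'E'
from h import *
o,c=pickle.load(open("pics/w3.pkl","rb"))
W=lambda u,v,z:(pix2w(c,(128+u*256/668,v*230/600),z,o)*1000).round(1)[:2]
a=np.radians(134.6);u=np.array([np.cos(a),np.sin(a)]);n=np.array([-u[1],u[0]]);t=o["tool_pos"][:2]*1000
q=lambda n_,p,z:print(n_,((W(*p,z)-t)@u).round(1),((W(*p,z)-t)@n).round(1))
q("panelL",(48,370),.18);q("panelR",(606,372),.18)
q("slabL",(128,97),.015);q("slabR",(539,100),.015)
z=.0975
q("plateL",(183,493),z+.07);q("plateR",(486,493),z+.07)
q("tabL",(237,433),z+.06);q("tabR",(428.5,433),z+.06)
q("armL",(303,525),z+.054);q("armR",(365,525),z+.054)
E
```

```text
panelL 66.2 48.8
panelR 66.0 -45.2
slabL 140.1 73.7
slabR 139.6 -72.7
plateL 40.6 30.0
plateR 40.7 -29.1
tabL 50.3 20.3
tabR 50.3 -18.8
armL 28.1 7.3
armR 28.2 -6.4
```

```bash
python3 -m jog '[[[-4,3,0,0],[-8,7,0,0],[-11.5,10.5,0,0],[-14.5,13.7,0,0],[-14.5,13.7,0,0]]]' 1
python3 -m jog '[[[-2,2,0,0],[-3.5,3.5,0,0],[-4.2,4.3,0,0],[-4.2,4.3,0,0],[-4.2,4.3,0,0]]]' 1
```

```text
clock: 6.05
tool_pos: [0.4674, 0.2731, 0.1238]
orientation: [-3.141, -0.001, 2.353]
wrist_force: [0.2, -0.3, -3.5]
finger_gap: 0.0135
grasp_force: 30.0
clock: 6.47
tool_pos: [0.4655, 0.2753, 0.1243]
orientation: [3.142, 0.004, 2.352]
wrist_force: [2.3, -4.1, -3.3]
finger_gap: 0.0136
grasp_force: 30.0
```

```bash
python3 -m jog '[[[0.7,-0.7,-4,0],[0.7,-0.7,-8,0],[0.7,-0.7,-11,0],[0.7,-0.7,-13,0],[0.7,-0.7,-14.5,0],[0.7,-0.7,-15,0],[0.7,-0.7,-15,0],[0.7,-0.7,-15,0]]]' 1
```

```text
clock: 7.13
tool_pos: [0.4658, 0.2756, 0.1091]
orientation: [3.141, 0.002, 2.352]
wrist_force: [3.9, -4.4, -0.9]
finger_gap: 0.0134
grasp_force: 30.0
```

```bash
python3 -m jog '[[[0,0,-2,0],[0,0,-3,0],[0,0,-4,0],[0,0,-4,0]]]' 1
```

```text
clock: 7.47
tool_pos: [0.4667, 0.2752, 0.1074]
orientation: [3.14, 0.004, 2.352]
wrist_force: [1.3, -7.9, 9.0]
finger_gap: 0.0138
grasp_force: 30.0
```

```bash
python3 -m jog '[[[0,0,2,0],[0,0,2,0],[0,0,2,0],[0,0,2,0],[0,0,2,0],[0,0,2,0],[0,0,2,0],[0,0,2,0],[0,0,20,0],[0,0,50,0],[10,-10,85,0],[30,-30,120,0],[60,-60,140,0],[60,-60,140,0],[60,-60,140,0]]]' 0
python3 - <<'E'
from h import *
from plant import r
o=r.observe();c=r.capture("wrist");s=r.capture("scene");print(o["tool_pos"],o["orientation"],o["clock"])
pickle.dump((o,c,s),open("pics/w4.pkl","wb"))
a=cv2.resize(c["frame"][:,:,::-1],(480,360));b=cv2.resize(s["frame"][170:320,310:450,::-1],(336,360),interpolation=cv2.INTER_CUBIC)
cv2.imwrite("pics/w4.png",np.hstack([a,b[:,:320]]))
E
```

```text
clock: 8.72
tool_pos: [0.5274, 0.2148, 0.2471]
orientation: [3.138, 0.003, 2.348]
wrist_force: [-0.4, 0.2, -0.3]
finger_gap: 0.0941
grasp_force: 0.0
[0.5273887  0.21476058 0.247132  ] [3.13771308e+00 2.51928385e-03 2.34828027e+00] 8.7167
```

View pics/w4.png

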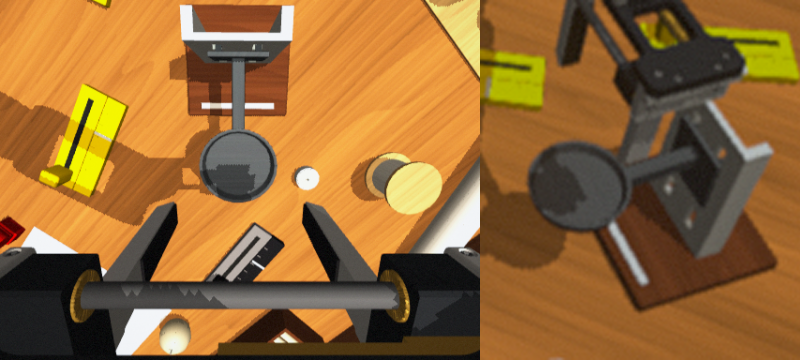

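The right-hand crop shows the bracket hanging level on the top slots. In the left wrist view the dish centre is at (237,165). Now on to the candle.

```bash
python3 - <<'E'
from h import *
o,c,s=pickle.load(open("pics/w4.pkl","rb"))
for z in(.14,.147):print("dish",z,(pix2w(c,(237.5*512/480,164*512/480),z,o)*1000).round(1))
k=140/336;k2=150/360
for z in(.14,.147):print("dishS",z,(pix2w(s,(310+(578-480)*k,170+185*k2),z)*1000).round(1))
E
python3 -m jog '[[[16,-603,0,-44.5],[16,-603,0,-44.5],[16,-603,0,-44.5],[16,-603,0,-44.5],[16,-603,0,-44.5],[16,-603,0,-44.5],[16,-603,0,-44.5],[16,-603,0,-44.5],[16,-603,0,-44.5],[16,-603,0,-44.5],[16,-603,0,-44.5],[16,-603,0,-44.5],[16,-603,0,-44.5],[16,-603,0,-44.5],[16,-603,0,-44.5],[16,-603,0,-44.5],[16,-603,0,-44.5],[16,-603,0,-44.5]]]' 0
python3 - <<'E'
from h import *
from plant import r
o=r.observe();c=r.capture("wrist");print(o["tool_pos"],o["orientation"],o["clock"])
pickle.dump((o,c),open("pics/w5.pkl","wb"));cv2.imwrite("pics/w5.png",cv2.resize(c["frame"][:,:,::-1],(800,600),interpolation=cv2.INTER_CUBIC))
E
```

```text
dish 0.14 [519.6 219.2 140. ]
dish 0.147 [518.3 220.5 147. ]
dishS 0.14 [527.7 218.7 140. ]
dishS 0.147 [532.6 219.1 147. ]
clock: 10.32
tool_pos: [0.5407, -0.3843, 0.2431]
orientation: [-3.139, -0.003, 1.577]
wrist_force: [0.6, -0.1, 1.2]
finger_gap: 0.0939
grasp_force: 0.0
[ 0.54066151 -0.38426005  0.24312051] [-3.13934084 -0.00339872  1.57672974] 10.3167
```

View pics/w5.png

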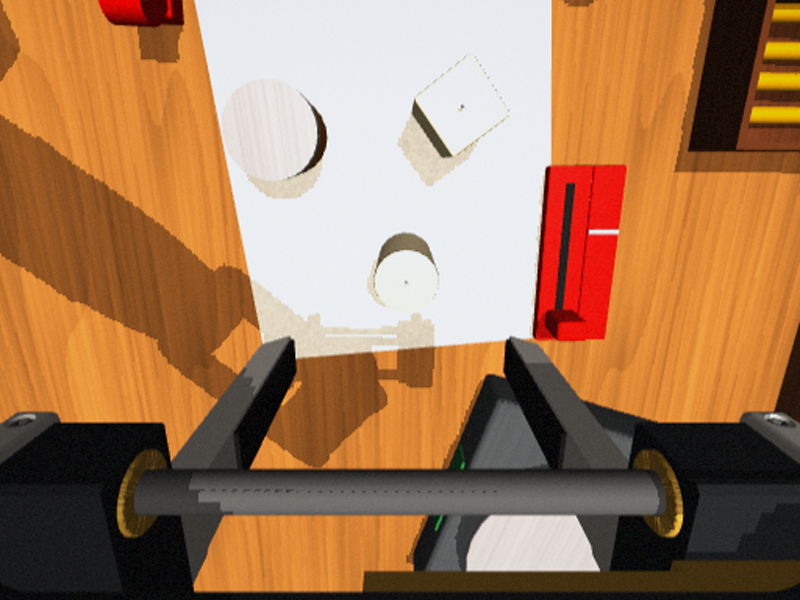

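The enlarged view shows the round ivory pillar with a wick at (406,282), the square candle at (462,106) and the jar at (268,130). The round one at (406,282) is the one meant.

```bash
python3 - <<'E'
from h import *
from plant import r
o,c=pickle.load(open("pics/w5.pkl","rb"))
print((pix2w(c,(406*.64,281*.64),.09,o)*1000).round(1))
o=r.observe();print(o["tool_pos"],o["orientation"])
E
```

```text
[ 546.4 -392.9   90. ]
[ 0.54091958 -0.38416998  0.24378369] [-3.14001987e+00 -2.48540656e-03  1.57741128e+00]
```

```bash
python3 -m jog '[[[4,-6,0,0],[4,-6,-30,0],[4,-6,-70,0],[4,-6,-110,0],[4,-6,-150,0],[4,-6,-180,0],[4,-6,-198,0],[4,-6,-202,0],[4,-6,-202,0],[4,-6,-202,0]]]' 0
```

```text
clock: 11.2
tool_pos: [0.5461, -0.3932, 0.0446]
orientation: [3.14, 0.002, 1.576]
wrist_force: [0.6, 0.2, 0.0]
finger_gap: 0.0938
grasp_force: 0.0
```

```bash
python3 -m jog '[[[0,0,0,0],[0,0,0,0],[0,0,0,0],[0,0,0,0],[0,0,0,0],[0,0,0,0],[0,0,0,0],[0,0,0,0],[0,0,0,0],[0,0,0,0],[0,0,5,0],[0,0,20,0],[0,0,50,0],[0,0,90,0],[0,0,130,0],[0,0,170,0],[0,0,190,0],[0,0,190,0]]]' 1
```

```text
clock: 12.7
tool_pos: [0.5475, -0.3954, 0.2409]
orientation: [3.132, 0.009, 1.575]
wrist_force: [0.8, -0.9, 0.0]
finger_gap: 0.0515
grasp_force: 30.0
```

```bash
python3 -m jog '[[[0,15,0,0],[-2,45,0,0],[-4,80,0,0],[-6,115,0,0],[-7,150,0,0],[-9,185,0,0],[-10,220,0,0],[-12,255,0,0],[-13,290,0,0],[-15,325,0,0],[-16,360,0,0],[-18,395,0,0],[-19,430,0,0],[-21,465,0,0],[-22,500,0,0],[-24,535,0,0],[-25,565,0,0],[-26,590,0,0],[-27,605,0,0],[-27,612,0,0]]]' 1
python3 -m jog '[[[0,0,0,0],[0,0,0,0],[0,0,0,0],[0,0,0,0]]]' 1
python3 - <<'E'
from h import *
from plant import r
o=r.observe();c=r.capture("wrist");s=r.capture("scene");print(o["tool_pos"],o["orientation"],o["clock"])
pickle.dump((o,c,s),open("pics/w6.pkl","wb"))
a=cv2.resize(c["frame"][:,:,::-1],(480,360));b=cv2.resize(s["frame"][100:310,280:450,::-1],(320,395),interpolation=cv2.INTER_CUBIC)[:360]
cv2.imwrite("pics/w6.png",np.hstack([a,b]))
E
```

```text
clock: 14.37
tool_pos: [0.5156, 0.2209, 0.23]
orientation: [-3.137, 0.001, 1.578]
wrist_force: [-0.3, 0.2, -1.4]
finger_gap: 0.0514
grasp_force: 30.0
clock: 14.7
tool_pos: [0.5178, 0.2178, 0.2326]
orientation: [-3.141, 0.001, 1.573]
wrist_force: [0.2, -0.6, -1.4]
finger_gap: 0.0517
grasp_force: 30.0
[0.51782368 0.21776635 0.23255844] [-3.14098642e+00  5.53909306e-04  1.57327835e+00] 14.7
```

View pics/w6.png

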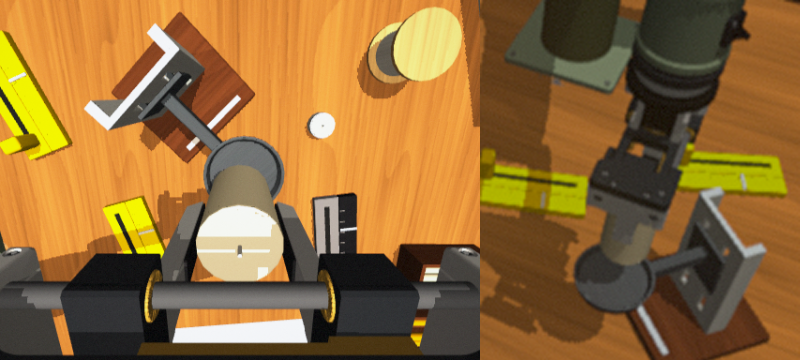

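The candle is held upright over the dish, with its top at (240,240) in the left view. Now lowering.

```bash
python3 -m jog '[[[2,1,-10,0],[2,1,-22,0],[2,1,-34,0],[2,1,-42,0],[2,1,-46,0],[2,1,-46,0],[2,1,-46,0]]]' 1
python3 -m jog '[[[0,0,-1,0],[0,0,-2,0],[0,0,-3,0],[0,0,-4,0],[0,0,-4,0],[0,0,-4,0]]]' 1
```

```text
clock: 15.38
tool_pos: [0.5195, 0.22, 0.1864]
orientation: [-3.141, 0.0, 1.575]
wrist_force: [1.0, 0.2, -1.7]
finger_gap: 0.0515
grasp_force: 30.0
clock: 15.88
tool_pos: [0.5198, 0.22, 0.183]
orientation: [3.142, -0.0, 1.575]
wrist_force: [-0.5, -0.5, -1.5]
finger_gap: 0.0516
grasp_force: 30.0
```

```bash
python3 -m jog '[[[0,0,-1,0],[0,0,-2,0],[0,0,-3,0],[0,0,-3,0],[0,0,-3,0]]]' 1
python3 -m jog '[[[0,0,-1,0],[0,0,-1.5,0],[0,0,-1.5,0],[0,0,-1.5,0]]]' 1
```

```text
clock: 16.3
tool_pos: [0.5197, 0.22, 0.1798]
orientation: [-3.141, 0.0, 1.575]
wrist_force: [0.6, 0.2, -2.6]
finger_gap: 0.0512
grasp_force: 30.0
clock: 16.63
tool_pos: [0.5197, 0.22, 0.1784]
orientation: [-3.141, 0.0, 1.575]
wrist_force: [0.2, 0.4, -2.5]
finger_gap: 0.0516
grasp_force: 30.0
```

```bash
python3 -m jog '[[[0,0,-1,0],[0,0,-1.5,0],[0,0,-1.5,0],[0,0,-1.5,0]]]' 1
python3 -m jog '[[[0,0,-1,0],[0,0,-1.5,0],[0,0,-1.5,0],[0,0,-1.5,0]]]' 1
```

```text
clock: 16.97
tool_pos: [0.5197, 0.2201, 0.1769]
orientation: [-3.141, 0.0, 1.575]
wrist_force: [0.8, -0.2, -1.2]
finger_gap: 0.0517
grasp_force: 30.0
clock: 17.3
tool_pos: [0.5197, 0.22, 0.1754]
orientation: [-3.141, 0.0, 1.575]
wrist_force: [-0.6, -0.8, -1.6]
finger_gap: 0.0516
grasp_force: 30.0
```

```bash
python3 -m jog '[[[0,0,-1,0],[0,0,-2,0],[0,0,-2,0],[0,0,-2,0]]]' 1
python3 -m jog '[[[0,0,-1,0],[0,0,-2,0],[0,0,-2,0],[0,0,-2,0]]]' 1
python3 - <<'E'
from h import *
from plant import r
o=r.observe();c=r.capture("wrist");s=r.capture("scene")
pickle.dump((o,c,s),open("pics/w7.pkl","wb"))
a=cv2.resize(c["frame"][100:300,150:350,::-1],(480,480),interpolation=cv2.INTER_CUBIC);b=cv2.resize(s["frame"][200:300,310:380,::-1],(320,457),interpolation=cv2.INTER_CUBIC)
b=np.vstack([b,np.zeros((23,320,3),np.uint8)])
cv2.imwrite("pics/w7.png",np.hstack([a,b]));print(r.observe()["wrist_force"])
E
```

```text
clock: 17.63
tool_pos: [0.5199, 0.2201, 0.1737]
orientation: [3.141, -0.0, 1.575]
wrist_force: [0.0, 0.3, -0.8]
finger_gap: 0.0516
grasp_force: 30.0
clock: 17.97
tool_pos: [0.5202, 0.2201, 0.1731]
orientation: [3.14, -0.0, 1.575]
wrist_force: [-1.1, -1.1, 5.6]
finger_gap: 0.0515
grasp_force: 30.0
[-1.53013832 -1.0457286   5.51118282]
```

View pics/w7.png

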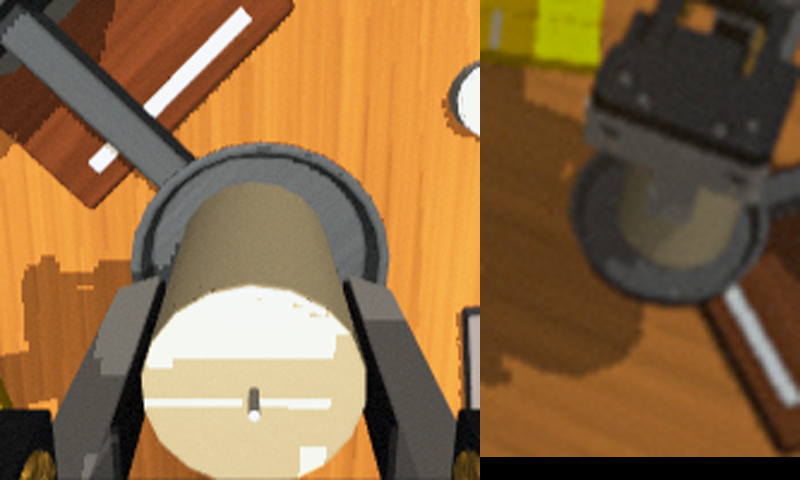

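Contact at about 5.5 N, and the candle is inside the rim: its base front edge is at (250,185) against the dish rim at (255,145). Now releasing.

```bash
python3 -m jog '[[[0,0,1,0],[0,0,1,0],[0,0,1,0],[0,0,1,0],[0,0,1,0],[0,0,1,0],[0,0,1,0],[0,0,1,0],[0,0,1,0],[0,0,10,0],[0,0,30,0],[0,0,60,0],[0,0,95,0],[0,0,115,0],[0,0,115,0],[0,0,115,0]]]' 0
python3 - <<'E'
from h import *
from plant import r
o=r.observe();c=r.capture("wrist");s=r.capture("scene");print(o["tool_pos"],o["orientation"])
pickle.dump((o,c,s),open("pics/w8.pkl","wb"))
a=cv2.resize(c["frame"][:,:,::-1],(480,360));b=cv2.resize(s["frame"][150:310,300:442,::-1],(320,360),interpolation=cv2.INTER_CUBIC)
cv2.imwrite("pics/w8.png",np.hstack([a,b]))
E
```

```text
clock: 19.4
tool_pos: [0.5207, 0.2203, 0.2887]
orientation: [3.137, -0.001, 1.575]
wrist_force: [-0.2, 0.9, -0.6]
finger_gap: 0.0942
grasp_force: 0.0
[0.52074136 0.22032087 0.28868678] [ 3.13740046e+00 -1.04812839e-03  1.57502191e+00]
```

View pics/w8.png

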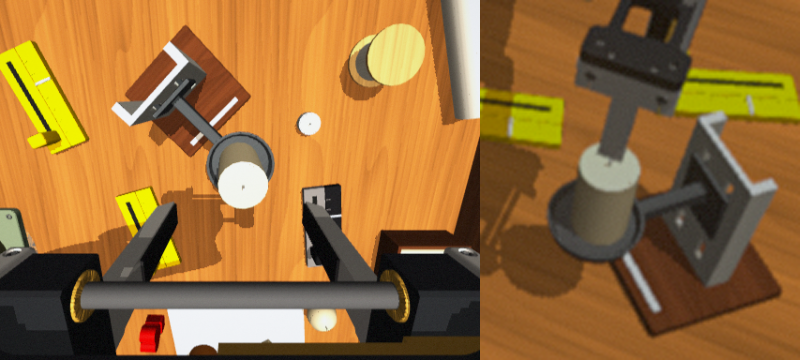

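The candle stands in the dish and the bracket holds. That was the last of my ten pictures, so I'll measure the dimmer numerically from here. I'm moving above its grip.

```bash
python3 -m jog '[[[40,-40,0,-7],[65,-70,0,-14],[95,-100,0,-21],[115,-130,0,-28],[130,-160,0,-35],[145,-185,0,-42],[153,-204,0,-49],[155,-204,-20,-56],[155,-204,-50,-63],[155,-204,-80,-70],[155,-204,-100,-77],[155,-204,-110,-82],[155,-204,-110,-82],[155,-204,-110,-82],[155,-204,-110,-82],[155,-204,-110,-82]]]' 0
cat > mark.py <<'E'
from h import *
from plant import r
def find(o,c,p0=(.703,.086)):
    f=cv2.cvtColor(c["frame"],cv2.COLOR_RGB2HSV).astype(int);p=w2pix(c,(*p0,.015),o)
    m=((f[:,:,2]>200)&(f[:,:,1]<50)).astype(np.uint8)
    k,l,st,ce=cv2.connectedComponentsWithStats(m)
    for i in range(1,k):
        if np.hypot(*(ce[i]-p))<45 and st[i,4]>8: print("white",st[i].tolist(),(pix2w(c,ce[i],.015,o)*1000).round(1)[:2])
    print("pred",p.round())
if __name__=="__main__":
    for n in("w1","w8"): d=pickle.load(open(f"pics/{n}.pkl","rb"));find(d[0],d[1])
    o=r.observe();c=r.capture("wrist");print(o["tool_pos"],o["orientation"]);find(o,c)
    pickle.dump((o,c),open("pics/w9.pkl","wb"))
    # dark grip profile along predicted track at z=.054
    y=np.radians(98);g=c["frame"].mean(2)
    for z in(.054,):
        print([(t,int(cv2.getRectSubPix(c["frame"],(1,1),tuple(w2pix(c,(.6682+t*np.cos(y)/1000,.0798+t*np.sin(y)/1000,z),o)))[0,0].mean())) for t in range(-100,30,5)])
E
python3 mark.py
```

```text
clock: 20.83
tool_pos: [0.6756, 0.016, 0.1778]
orientation: [3.141, -0.002, 0.145]
wrist_force: [-0.6, 0.3, -0.1]
finger_gap: 0.0943
grasp_force: 0.0
white [387, 131, 20, 3, 48] [703.4  85.7]
pred [397. 132.]
white [353, 229, 11, 3, 21] [705.9  86.1]
pred [356. 230.]
[0.67555177 0.01603887 0.17775158] [ 3.14112645e+00 -2.12105099e-03  1.45165015e-01]
white [200, 133, 4, 22, 65] [702.3  85.4]
pred [201. 143.]
[(-100, 182), (-95, 181), (-90, 182), (-85, 180), (-80, 112), (-75, 25), (-70, 44), (-65, 42), (-60, 41), (-55, 180), (-50, 180), (-45, 180), (-40, 180), (-35, 179), (-30, 179), (-25, 180), (-20, 178), (-15, 179), (-10, 178), (-5, 178), (0, 179), (5, 177), (10, 177), (15, 180), (20, 177), (25, 177)]
```

```bash
python3 -m jog '[[[2,-2,-35,0],[2,-2,-75,0],[2,-2,-115,0],[2,-2,-140,0],[2,-2,-149,0],[2,-2,-149,0],[2,-2,-149,0]]]' 0
python3 -m jog '[[[0,0,0,0],[0,0,0,0],[0,0,0,0],[0,0,0,0],[0,0,0,0],[0,0,0,0],[0,0,0,0],[0,0,0,0],[0,0,0,0],[0,0,0,0],[0,0,0,0],[0,0,0,0],[0,0,0,0],[0,0,0,0],[0,0,0,0],[0,0,0,0]]]' 1
```

```text
clock: 21.47
tool_pos: [0.6781, 0.014, 0.029]
orientation: [3.141, -0.002, 0.144]
wrist_force: [0.3, -0.5, -0.1]
finger_gap: 0.0943
grasp_force: 0.0
clock: 22.8
tool_pos: [0.6767, 0.0142, 0.0273]
orientation: [-3.141, 0.0, 0.144]
wrist_force: [-0.1, 0.6, -1.1]
finger_gap: 0.0202
grasp_force: 30.0
```

```bash
python3 -m jog '[[[-1,8,0,0],[-3,20,0,0],[-5,34,0,0],[-6.5,48,0,0],[-8,58,0,0],[-8.7,64,0,0],[-9,66.4,0,0],[-9,66.4,0,0],[-9,66.4,0,0],[-9,66.4,0,0]]]' 1
python3 - <<'E'
from mark import *
o=r.observe();c=r.capture("wrist");print(o["tool_pos"]);find(o,c)
E
```

```text
clock: 23.63
tool_pos: [0.6681, 0.0809, 0.0274]
orientation: [-3.141, -0.001, 0.144]
wrist_force: [4.6, 1.3, -5.2]
finger_gap: 0.0198
grasp_force: 29.9
[0.66811621 0.08094597 0.0273718 ]
white [251, 157, 7, 39, 215] [702.5  85.4]
white [233, 184, 1, 10, 10] [690.8  99. ]
white [260, 185, 2, 10, 12] [692.8  79.1]
white [288, 185, 2, 10, 17] [696.   59.6]
white [173, 196, 229, 47, 3091] [680.2  71.8]
pred [253. 175.]
```

```bash
python3 -m jog '[[[0,0,0,0],[0,0,0,0],[0,0,0,0],[0,0,0,0],[0,0,0,0],[0,0,0,0],[0,0,0,0],[0,0,0,0],[0,0,0,0],[0,0,20,0],[0,0,50,0],[0,0,90,0],[0,0,130,0],[0,0,150,0],[0,0,150,0],[0,0,150,0],[0,0,150,0],[0,0,150,0]]]' 0
python3 - <<'E'
from mark import *
o=r.observe();c=r.capture("wrist");t=r.capture("top");s=r.capture("scene");print(o["tool_pos"]);find(o,c)
pickle.dump((o,c,t,s),open("pics/w10.pkl","wb"))
y=np.radians(97.8)
for dx in(-4,4): print([(k,int(cv2.getRectSubPix(c["frame"],(1,1),tuple(w2pix(c,(.6684+dx/1000+k*np.cos(y)/1000,.0807+k*np.sin(y)/1000,.054),o)))[0,0].mean())) for k in range(-20,21,1)])
s0=pickle.load(open("pics/w8.pkl","rb"))[2]
d=np.abs(s["frame"].astype(int)-s0["frame"]).sum(2)
for n,P in(("candle top",(.52,.219,.215)),("dish",(.52,.219,.137)),("panel",(.436,.304,.15))):
    p=w2pix(s,P).astype(int);print(n,p,d[p[1]-8:p[1]+8,p[0]-8:p[0]+8].mean(),s["frame"][p[1],p[0]])
E
```

```text
clock: 25.18
tool_pos: [0.6659, 0.0805, 0.1744]
orientation: [-3.141, 0.005, 0.144]
wrist_force: [0.7, -0.7, -0.0]
finger_gap: 0.094
grasp_force: 0.0
[0.66590398 0.08048868 0.17437745]
white [253, 132, 4, 23, 69] [702.1  85.1]
pred [254. 142.]
[(-20, 109), (-19, 109), (-18, 106), (-17, 110), (-16, 110), (-15, 111), (-14, 110), (-13, 109), (-12, 70), (-11, 18), (-10, 28), (-9, 34), (-8, 39), (-7, 39), (-6, 38), (-5, 39), (-4, 40), (-3, 40), (-2, 40), (-1, 40), (0, 41), (1, 40), (2, 41), (3, 43), (4, 39), (5, 35), (6, 32), (7, 42), (8, 98), (9, 179), (10, 180), (11, 180), (12, 177), (13, 179), (14, 180), (15, 181), (16, 180), (17, 179), (18, 178), (19, 179), (20, 180)]
[(-20, 166), (-19, 160), (-18, 109), (-17, 103), (-16, 104), (-15, 104), (-14, 104), (-13, 104), (-12, 97), (-11, 65), (-10, 12), (-9, 28), (-8, 37), (-7, 43), (-6, 42), (-5, 41), (-4, 43), (-3, 45), (-2, 44), (-1, 44), (0, 44), (1, 43), (2, 42), (3, 45), (4, 45), (5, 44), (6, 39), (7, 32), (8, 37), (9, 85), (10, 178), (11, 180), (12, 179), (13, 180), (14, 180), (15, 179), (16, 179), (17, 180), (18, 181), (19, 181), (20, 181)]
candle top [358 222] 105.07421875 [159 159 142]
dish [351 245] 11.89453125 [98 88 66]
panel [403 226] 10.15625 [67 64 56]
```

```bash
python3 -c "
from plant import r
print(r.close_job())"
```

```text
the job is handed in; nothing more can be done
None
```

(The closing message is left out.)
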